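# Centre-punch the last hole spot of a brass tuner plate

## Task

Take the automatic centre punch out of the sloping tool block, stand it upright on the one hole spot of the strapped-down brass plate that is still only scribed (the small ring with the cross), and press straight down until its spring snaps; mark the plate nowhere else. Then lift the punch over the lip of the wooden tool tray and lay it gently inside, flat on the floor of the tray, and let go. Leave the other tools and everything else on the bench where they are.

Things in the scene. Friction and masses are not known exactly. Their poses are not given: they have to be found in the camera images.
- punch: Automatic centre punch, loose, 0.14-0.21 kg: straight round steel tool 155 mm long, the only one in the block without a wooden handle. Origin on its axis 60 mm from the point; z runs point to cap (cap end z = +95). Barrel 18 mm thick, z = -12 to +88; point rod 6 mm thick, z = -30 to -60. Starts point down in a hole, leaning like it, origin at the mouth; free after 60 mm of pull along its axis.
- punch_spring (a joint): How far the point rod is pushed into the barrel: 0 fully out (rest), 0.010 m fully in (hard stop). The hidden spring resists with 4 N at first, rising to about 14.5 N near 6 mm, then snaps: it gives way and pushes back with only 5 N at 10 mm. Beyond 8.5 mm it has snapped. It springs out again as the punch is lifted.
- punch_point (a point): The point of the punch (moves with the point rod; at z = -60 mm of punch while the rod is out).
- punch_cap (a point): Centre of the cap end of the punch (z = +95 mm of punch).
- stand: Sloping wooden tool block, fixed, on the robot's left or right: 222 mm wide (y), 125 deep, up to 112 high. Its top slopes down towards the robot (yaw within 0.2 rad); three holes 21 mm wide, 60 deep, 70 apart along y, square to the slope: tools in them lean 31.5 degrees from vertical, tops towards -x. Origin on the bench; middle mouth at x = -39, z = 96 mm. Which hole holds which tool varies.
- awl: Awl in the block, loose: pale pear-shaped wooden handle 72 mm long, up to 33 mm thick, above the mouth of its hole. Origin at the handle's underside, z along the handle. To be left in place.
- chisel: Small chisel in the block, loose: straight dark wooden handle 92 mm long, up to 29 mm thick, above the mouth of its hole. Origin at the handle's underside, z along the handle. To be left in place.
- board: Mahogany board, fixed, 130 (x) by 200 (y) by 22 mm, brass plate 60 by 150 by 4 mm strapped on it, its top 26 mm above the bench. Screw-hole spots at x = +-15, y = +-55 mm: three drilled (dark discs), that at +x +y only scribed; two wide dark discs mid-plate are post holes. Strap clamps at x = +-44, y = 0 rise to 55 mm. Origin under its centre on the bench; x points away from the robot within 0.3 rad.
- mark (a point): The scribed hole spot: centre of a cross inside a scribed ring 12 mm in diameter, on the top of the brass plate, 26 mm above the bench (board x = +15, y = +55 mm: the far left corner of the plate as the robot sees it). The punch must snap inside this ring.
- tray: Open wooden tool tray, fixed, on the opposite side of the board from the tool block, empty: outside 220 (x) by 200 (y) mm, walls (the retaining lip) 10 mm thick and 38 mm high all round; inside 200 by 180 mm, cork floor 11 mm above the bench. Origin under its centre on the bench; x points away from the robot within 0.25 rad.
- hammer: Bystander: small hammer lying 240 mm long at the far side of the bench. Origin under its middle.
- glue_bottle: Bystander: yellow glue bottle, 56 mm wide, 160 mm tall, at the far side. Origin under its centre.
- varnish_jar: Bystander: amber jar, 68 mm wide, 95 mm tall, at the far side. Origin under its centre.
- try_square: Bystander: try square lying flat, stock 90 by 18 by 16 mm, steel blade 120 mm, between the board and the robot. Origin under the stock.
- offcut: Bystander: plywood offcut 55 by 110 by 35 mm, lying near the robot. Origin under its centre.
- tape_roll: Bystander: roll of paper tape lying flat, 84 mm wide, 24 mm high, near the robot. Origin under its centre.
- spool_clamp: Bystander: wooden spool clamp standing upright, 36 mm wide, 99 mm tall, at the far side. Origin under its centre.
There are look-alikes about, which are no part of the job. Of the things shaped like the punch, the steel one is meant. There is more than one size of the board; the job needs the smaller.

How it is judged:
On the way, in this order (a step that is already met when the one before it is completed fails the run):
1. the punch is out of the tool block: point over 160 mm up or over 150 mm from the block's middle ((height (world z) of punch_point above 0.16 m or horizontal distance between punch_point and stand above 0.15 m)), for 0.1 s.
2. the spring has snapped (rod over 8.5 mm in) on the plate, point within 6 mm of the spot's centre, punch within 10 degrees of upright (value of joint punch_spring above 0.0085 m and horizontal distance between punch_point and mark below 0.006 m and angle between punch's own z axis and vertical below 0.175 rad and contact force between punch and board above 1 N), for 0.05 s.
At the end, for the whole second after the job is handed in: The punch has been snapped on the scribed spot and now lies at rest inside the tray: its point and its cap end are both within the tray's walls and less than 42 mm above the bench, its spring relaxed (rod less than 3 mm in), let go (x of punch_point in the frame of tray between -0.102 and 0.102 m and y of punch_point in the frame of tray between -0.092 and 0.092 m and z of each of punch_point, punch_cap in the frame of tray below 0.042 m and x of punch_cap in the frame of tray between -0.102 and 0.102 m and y of punch_cap in the frame of tray between -0.092 and 0.092 m and linear speed of punch below 0.03 m/s and value of joint punch_spring below 0.003 m); the robot touches nothing.
It fails at once if the punch snaps (rod over 8.5 mm in) against plate or board more than 6 mm off the spot's centre or over 10 degrees from upright (contact force between punch and board above 1 N and value of joint punch_spring above 0.0085 m and (horizontal distance between punch_point and mark above 0.006 m or angle between punch's own z axis and vertical above 0.175 rad)).
It fails at once if the punch is dropped from a height or thrown: out of the fingers and faster than 1.3 m/s (contact force between punch and the fingers below 0.1 N and linear speed of punch above 1.3 m/s).
It fails at once if another tool or bystander is moved by more than 30 mm (distance of any of awl, chisel, hammer, glue_bottle, varnish_jar, try_square, offcut, tape_roll, spool_clamp from where it was at the start of the episode above 0.03 m).
It also fails if it takes over 61 s, if anything falls off the work surface, if the arm or the gripper's body presses on something with over 40 N, if the wrist force passes 120 N, or if a joint passes its speed limit or range.

## Robot

A 6-joint arm with a two-finger parallel gripper is mounted at the origin on the work surface. World frame = base frame: x ahead of the robot, y to its left, z up, the work surface at z = 0. Lengths are in m, angles in rad, forces in N, time in s.
With the tool pointing down it reaches from about 0.25 to 0.85 m from the base axis. Payload 12.5 kg.
Tool frame: the origin (TCP) lies at the very end of the fingers, on their centre line; the grasp point (between the pads) lies 19 mm behind it (ctrl.hold_point_z is the distance from the TCP to the grasp point, in m); z points along the fingers, y is the line along which they close (so a half turn about z gives the same grasp; the last joint's range is limited). The gripper opens to 93 mm and grips with 3 to 60 N. Pads are 15 mm wide; open, the fingers measure 128 mm over their backs; the gripper's body (75 mm by 188 mm) begins 65 mm behind the grasp point.
Start: joints at [1.166, 0.351, 1.652, -0, 1.139, -0.085], TCP at [0.173, 0.522, 0.219] pointing down, gripper open.
Joint ranges: [-2.75, 2.75], [-0.79, 2.1], [0.01, 2.65], [-1.57, 4.71], [0.07, 3.14], [-2.87, 2.87]. Speed limits (rad/s): [2.22, 2.22, 2.79, 3.14, 3.14, 3.14].

## Interface

Orientations are given as a rotation vector (axis times angle).
In Python, from plant import ctrl, eyes gives the robot as it stands.
- The arm moves only by the tool drive_tool, never from a script. Its argument "steps" is a list of rows, each a list of 5 numbers: the shift along the world's x, y, z in m, then the turn about the world's z in rad, then the opening, from 0 (shut) to 1 (fully open). In form: [[dx, dy, dz, spin, fingers], ...]. A call has 1 to 20 rows; each row is the pose to reach, as a shift and turn from the pose commanded when the call began; what a row does not reach only later rows make up. A row lasts 1/8 s, in which the tool goes at most 62.5 mm and 10.7 degrees, less where a joint would pass 70% of its speed; a pose out of reach is approached as far as the arm can. A call with a gripper value outside its range is refused whole. The fingers move at their own pace and stop on an object; "newtons" is the grip in N (left out, the last holds). Time passes only in rows, so rows that repeat a pose let the fingers close. It gives the time, the measured TCP pose, the force, the opening and the grip force at its end, in the units of the state.
- ctrl.observe(): the state, without advancing time (a new reading comes with each control period).
- eyes.get_image(name): name is "scene" or "top" or "wrist"; returns a dict with "frame" (480x640x3 uint8, blue, green, red), "fx", "fy", "cx", "cy" (pixels), "distortion" ([k1, k2, p1, p2, k3] as OpenCV has them; the pictures are not rectified), "eye" and "attitude" of the camera in the world. Camera axes: x right, y down, z forward; pixel columns grow to the right and rows downward; lengths in m; the calibration is good to about 2 mm. A picture is of the moment at which its call begins. There is no depth.
- ctrl.hand_in(): hands the job in; it is judged then, once.
The state is a dict: "time_s": time; "joints": joint angles; "joint_vel": joint speeds; "joint_efforts": joint torques, N m; "eef_pos": TCP position; "tool_rot": TCP orientation; "wrist_force": force on the tool from outside, world axes, zero at the start; "ft_torque": the same for the moment, N m; "width": opening from 0.0 (shut) to 1.0 (fully open); "finger_force": force on a finger pad.
Only numpy, scipy, OpenCV 4.12 (cv2) and the standard library are available. Lean on these libraries where they do the work, as an engineer would, in place of code of your own. Each camera call takes 0.05 s, during which the arm holds its last target. There are 200 camera calls.

## Working session

There is one attempt and no reset: what is moved stays moved. The work goes in short steps, Python scripts to look and compute and a tool call to move; the robot and the scene stay as the last step left them, time stands still between calls to the robot, and variables do not carry over. Pictures are saved under pics/ and viewed, at most 10 in all, crops included, and the job is handed in when it is done.

Besides the shell and the picture viewer there is one more tool, called as name(argument=value, ...) on one line, values as JSON. drive_tool: Moves the arm, as the interface text tells. Its arguments: {"type":"object","properties":{"steps":{"type":"array","items":{"type":"array","items":{"type":"number"}}},"newtons":{"type":"number"}},"required":["steps"]}

```bash
mkdir -p pics; cat > h.py <<'E'
import numpy as np, cv2
from scipy.spatial.transform import Rotation as R
def cam(im):
    K=np.array([[im['fx'],0,im['cx']],[0,im['fy'],im['cy']],[0,0,1]]);D=np.array(im['distortion'],float)
    A=np.array(im['attitude'],float)
    A=R.from_rotvec(A).as_matrix() if A.shape==(3,) else A
    return K,D,A,np.array(im['eye'],float)
def ray(im,uv):
    K,D,A,e=cam(im)
    p=cv2.undistortPoints(np.array(uv,float).reshape(-1,1,2),K,D).reshape(-1,2)
    d=np.c_[p,np.ones(len(p))]@A.T
    return e,d/np.linalg.norm(d,axis=1)[:,None]
def onplane(im,uv,z):
    e,d=ray(im,uv); return e+d*((z-e[2])/d[:,2])[:,None]
def tri(i1,u1,i2,u2):
    e1,d1=ray(i1,u1);e2,d2=ray(i2,u2);o=[]
    for a,b in zip(d1,d2):
        s=np.linalg.lstsq(np.c_[a,-b],e2-e1,rcond=None)[0]
        p,q=e1+a*s[0],e2+b*s[1];o.append([*((p+q)/2),np.linalg.norm(p-q)])
    return np.array(o)
def proj(im,P):
    K,D,A,e=cam(im)
    r=cv2.Rodrigues(A.T)[0]
    return cv2.projectPoints(np.array(P,float).reshape(-1,1,3),r,-A.T@e,K,D)[0].reshape(-1,2)
E
python3 - <<'E'
from h import *
from plant import ctrl,eyes
import pickle
print(ctrl.observe(),ctrl.hold_point_z)
for n in('top','scene'):
    im=eyes.get_image(n);pickle.dump(im,open(n+'.pkl','wb'));cv2.imwrite(f'pics/{n}0.png',im['frame'])
    print(n,im['eye'],im['attitude'],im['fx'],im['distortion'])
E
```

```text
{'time_s': 0.0, 'joints': array([ 1.16644387e+00,  3.51245609e-01,  1.65242037e+00, -2.15221308e-05,
        1.13906168e+00, -8.45848345e-02]), 'joint_vel': array([ 0.00058872,  0.00082116, -0.00080041, -0.00197522, -0.00063397,
        0.00040344]), 'joint_efforts': array([ 7.02989400e-04, -4.97312343e+01, -2.85258365e+01,  6.98677031e-02,
        2.55335419e-02, -3.34345987e-05]), 'eef_pos': array([0.17273145, 0.52182062, 0.2180977 ]), 'tool_rot': array([-5.00097776e-01, -3.10127340e+00,  1.73713577e-03]), 'wrist_force': array([-0.71869153,  0.25810093,  0.54466034]), 'ft_torque': array([-0.00069689, -0.01632447,  0.02053991]), 'finger_force': 0.0, 'width': 1.0009335683569025} 0.0188
top [ 0.26309742 -0.03529558  1.62258928] [-2.15255918  2.10555399 -0.20984042] 596.6682291666787 [-0.13854568  0.          0.          0.          0.        ]
scene [1.1405167  0.51744378 1.25891885] [-1.11839231 -2.52241958  0.84066296] 528.6514579637591 [0.01572192 0.         0.         0.         0.        ]
```

View pics/top0.png

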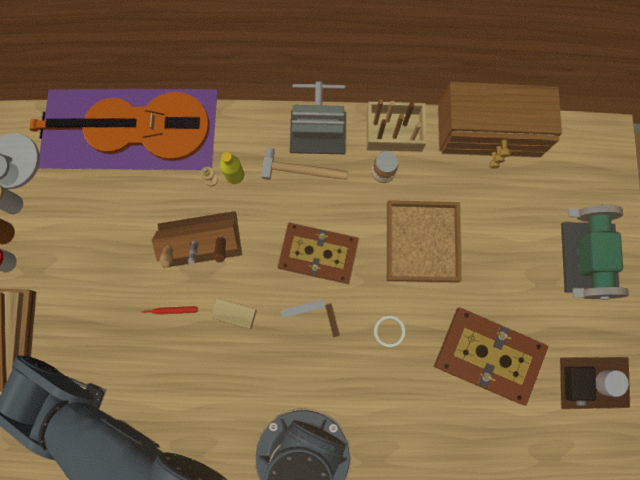

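View pics/scene0.png

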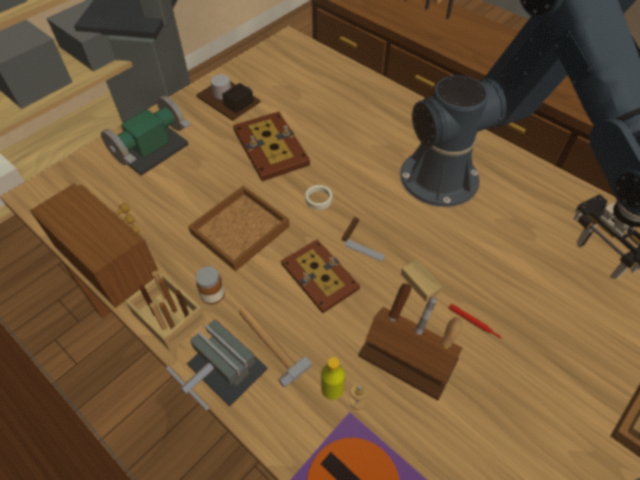

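The top view shows the stand (around 197,240) with the steel punch in its middle hole (192,252), pear awl at 166, dark chisel at 220. The small board is at (318,252), the tray at (424,241) and the larger look-alike board at (491,356). The scene view shows the same: punch at (427,315), board at (320,275).

```bash
python3 - <<'E'
from h import *
import pickle
t=pickle.load(open('top.pkl','rb'))['frame'];s=pickle.load(open('scene.pkl','rb'))['frame']
f=lambda a,x,y,w,h:cv2.resize(a[y:y+h,x:x+w],(400,300),interpolation=cv2.INTER_CUBIC)
# scale 4 crops 100x75
cv2.imwrite('pics/crops.png',np.vstack([np.hstack([f(t,148,205,100,75),f(t,268,215,100,75)]),np.hstack([f(s,370,275,100,75),f(s,274,235,100,75)])]))
E
```

```text
(no output)
```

View pics/crops.png

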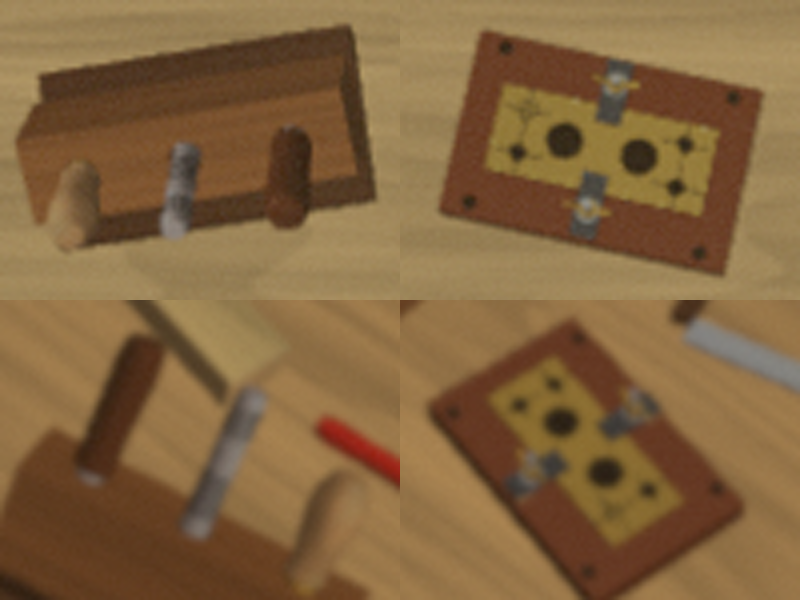

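The crops show the punch mouth at top (194,242.5), cap at top (191.8,261.2) / scene (433,299), and the scribed cross at top (300.2,241.8) / scene (327,287.5).

```bash
python3 - <<'E'
from h import *
import pickle
np.set_printoptions(precision=4,suppress=True)
t=pickle.load(open('top.pkl','rb'));s=pickle.load(open('scene.pkl','rb'))
T=lambda x,y,ox=148,oy=205:(ox+x/4-.4,oy+y/4-.4)
B=lambda x,y:T(x-400,y,268,215)
S=lambda x,y:T(x,y-300,370,275)
SB=lambda x,y:T(x-400,y-300,274,235)
bt=[B(529,107),B(517,152),B(686,145),B(676,187)]
bs=[SB(613,510),SB(649,490),SB(519,405),SB(553,384)]
print('board',onplane(t,bt,.026),onplane(s,bs,.026))
L=np.array([[15,55],[-15,55],[15,-55],[-15,-55]])/1e3
for im,u in((t,bt),(s,bs)):
    P=onplane(im,u,.026)[:,:2]; c=P.mean(0); H=L.T@(P-c); a=np.arctan2(H[0,1]-H[1,0],H[0,0]+H[1,1])
    Rm=np.array([[np.cos(a),-np.sin(a)],[np.sin(a),np.cos(a)]]); print('c',c,'yaw',a,'mark',c+Rm@L[0],'res',(P-c-L@Rm.T)*1e3)
print('tools tri [punch cap, punch mouth, awl top, chisel top]')
print(tri(t,[T(175,226),T(185,150),T(66,240),T(289,216)],s,[S(253,396),S(197,530),S(343,490),S(147,345)]))
# tray: cork mask
hsv=cv2.cvtColor(t['frame'],cv2.COLOR_BGR2HSV)
# tray outer top corners by eye
print('tray',onplane(t,[(387,203),(460,202),(461,282),(387,282)],.038))
print('stand front-bottom edge ends',onplane(t,[T(52,246),T(375,200)],.0), 'rear top',onplane(t,[T(40,76),T(350,27)],.112))
E
```

```text
board [[ 0.5718  0.0191  0.026 ]
 [ 0.5405  0.0264  0.026 ]
 [ 0.548  -0.0883  0.026 ]
 [ 0.519  -0.082   0.026 ]] [[ 0.5704  0.0196  0.026 ]
 [ 0.5419  0.0272  0.026 ]
 [ 0.5504 -0.0873  0.026 ]
 [ 0.5211 -0.0818  0.026 ]]
c [ 0.5448 -0.0312] yaw -0.20822324088302238 mark [0.5709 0.0195] res [[ 0.9455 -0.3966]
 [-0.9996  0.6558]
 [-0.1218 -0.1765]
 [ 0.1759 -0.0827]]
c [ 0.5459 -0.0306] yaw -0.18894428548794573 mark [0.571  0.0206] res [[-0.6274 -1.0285]
 [ 0.3329  0.942 ]
 [ 0.0952  0.1112]
 [ 0.1993 -0.0247]]
tools tri [punch cap, punch mouth, awl top, chisel top]
[[0.4887 0.2833 0.164  0.0009]
 [0.5489 0.2961 0.0957 0.0042]
 [0.4847 0.3564 0.1321 0.0069]
 [0.498  0.2134 0.1565 0.0006]]
tray [[ 0.6825 -0.2174  0.038 ]
 [ 0.6909 -0.4209  0.038 ]
 [ 0.468  -0.4188  0.038 ]
 [ 0.464  -0.2178  0.038 ]]
stand front-bottom edge ends [[0.4982 0.4041 0.    ]
 [0.5358 0.1805 0.    ]] rear top [[0.5938 0.3898 0.112 ]
 [0.6309 0.1874 0.112 ]]
```

drive_tool(steps=[[0.05, -0.035, 0.04, 0.1, 0.5], [0.1, -0.07, 0.05, 0.2, 0.5], [0.15, -0.105, 0.05, 0.3, 0.5], [0.2, -0.14, 0.05, 0.4, 0.5], [0.25, -0.175, 0.05, 0.49, 0.5], [0.3, -0.21, 0.05, 0.49, 0.5], [0.335, -0.233, 0.05, 0.49, 0.5], [0.335, -0.233, 0.05, 0.49, 0.5], [0.335, -0.233, 0.05, 0.49, 0.5]], newtons=15)

```text
time_s: 1.23
eef_pos: [0.5074, 0.2893, 0.2683]
tool_rot: [0.267, -3.129, 0.0]
wrist_force: [-1.1, -0.5, 0.8]
width: 0.498
finger_force: 0.0
```

```bash
python3 - <<'E'
from h import *
from plant import ctrl,eyes
import pickle
np.set_printoptions(precision=4,suppress=True)
o=ctrl.observe();print(o['eef_pos'],R.from_rotvec(o['tool_rot']).as_matrix()[:,1:],o['width'])
im=eyes.get_image('wrist');pickle.dump(im,open('w1.pkl','wb'))
f=im['frame'].copy()
m=np.array([.540,.294,.096]);a=np.array([-.515,-.088,.853])
for z in(0,.062,.095):
    p=proj(im,m+a*z)[0];print(z,p);cv2.circle(f,tuple(int(v) for v in p),4,(0,0,255),1)
cv2.imwrite('pics/w1.png',f)
for n in('top','scene'):
    q=pickle.load(open(n+'.pkl','rb'));print(n,proj(q,[m,m+a*.095]))
E
```

```text
[0.5074 0.2893 0.2683] [[-0.1692 -0.0009]
 [ 0.9856 -0.0002]
 [-0.     -1.    ]] 0.4977110491743035
0 [322.2696 251.3933]
0.062 [322.0112 231.6001]
0.095 [321.8261 217.4091]
top [[193.6968 245.8096]
 [189.2071 259.3716]]
scene [[419.4239 328.9317]
 [433.8267 296.9985]]
```

View pics/w1.png

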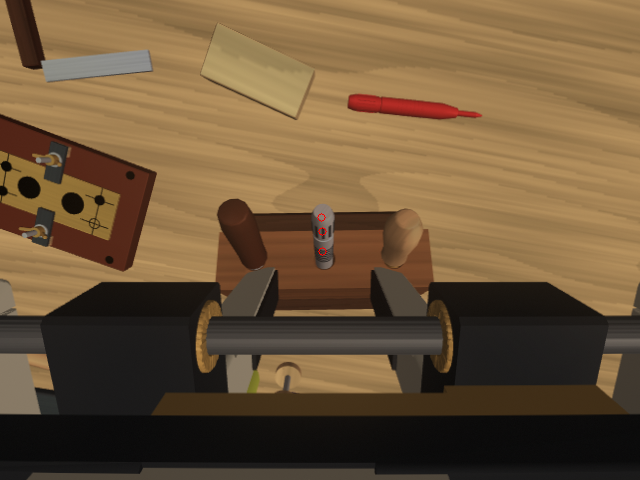

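The wrist view confirms laterally centred predictions; the punch's cap is at (322,214) and its mouth about (325,265), slightly further +x than assumed. The board mark is visible at (95,223).

```bash
python3 - <<'E'
from h import *
import pickle
np.set_printoptions(precision=4,suppress=True)
w,t,s=[pickle.load(open(n+'.pkl','rb')) for n in('w1','top','scene')]
print(w['eye'],onplane(w,[(325,265)],.096),onplane(w,[(322,214)],.177),onplane(w,[(95,223)],.026))
print(onplane(t,[(193.8,242.1)],.096),onplane(t,[(191.3,261)],.177),onplane(s,[(418.9,332.1)],.096),onplane(s,[(432.9,298.6)],.177))
g=w['frame'][195:280,295:350];print()
hsv=cv2.cvtColor(w['frame'],cv2.COLOR_BGR2HSV)
m=((hsv[...,1]<60)).astype(np.uint8)
for v in range(200,276,5):
    u=np.where(m[v,300:345])[0]; print(v,(u.min()+300,u.max()+300,len(u)) if len(u) else None)
E
```

```text
[0.4436 0.2791 0.4337] [[0.5536 0.2991 0.096 ]] [[0.4885 0.2853 0.177 ]] [[0.5717 0.0248 0.026 ]]
[[0.5499 0.2943 0.096 ]] [[0.4871 0.2802 0.177 ]] [[0.5478 0.2981 0.096 ]] [[0.4961 0.2865 0.177 ]]

200 None
205 (np.int64(318), np.int64(326), 9)
210 (np.int64(314), np.int64(331), 18)
215 (np.int64(313), np.int64(333), 21)
220 (np.int64(312), np.int64(333), 21)
225 (np.int64(315), np.int64(333), 19)
230 (np.int64(318), np.int64(332), 13)
235 (np.int64(314), np.int64(332), 14)
240 (np.int64(315), np.int64(332), 18)
245 (np.int64(315), np.int64(332), 18)
250 (np.int64(321), np.int64(331), 11)
255 (np.int64(320), np.int64(331), 12)
260 (np.int64(317), np.int64(331), 14)
265 (np.int64(318), np.int64(330), 13)
270 None
275 None
```

drive_tool(steps=[[0.002, -0.001, -0.05, 0, 0.5], [0.002, -0.001, -0.1, 0, 0.5], [0.002, -0.001, -0.125, 0, 0.5], [0.002, -0.001, -0.138, 0, 0.5], [0.002, -0.001, -0.138, 0, 0.5], [0.002, -0.001, -0.138, 0, 0.1], [0.002, -0.001, -0.138, 0, 0.1], [0.002, -0.001, -0.138, 0, 0.1], [0.002, -0.001, -0.138, 0, 0.1], [0.002, -0.001, -0.138, 0, 0.1], [0.002, -0.001, -0.138, 0, 0.1]], newtons=15)

```text
time_s: 2.65
eef_pos: [0.51, 0.2883, 0.1309]
tool_rot: [-0.267, 3.13, 0.001]
wrist_force: [-1.2, 0.8, 4.2]
width: 0.191
finger_force: 15.0
```

drive_tool(steps=[[-0.003, -0.0005, 0.005, 0, 0.1], [-0.008, -0.0014, 0.013, 0, 0.1], [-0.013, -0.0022, 0.0215, 0, 0.1], [-0.0175, -0.003, 0.029, 0, 0.1], [-0.0216, -0.0037, 0.0358, 0, 0.1], [-0.0216, -0.0037, 0.0358, 0, 0.1], [-0.0216, -0.0037, 0.0358, 0, 0.1]], newtons=15)

```text
time_s: 3.52
eef_pos: [0.4882, 0.2844, 0.1662]
tool_rot: [0.267, -3.13, 0.0]
wrist_force: [0.1, 0.1, -1.7]
width: 0.19
finger_force: 15.0
```

```bash
python3 - <<'E'
from h import *
from plant import ctrl,eyes
import pickle
f=[]
for n,(x,y) in (('wrist',(260,170)),('scene',(360,240))):
    im=eyes.get_image(n);pickle.dump(im,open(n+'2.pkl','wb'));f.append(cv2.resize(im['frame'][y:y+120,x:x+120],(400,400),interpolation=cv2.INTER_CUBIC))
cv2.imwrite('pics/p2.png',np.hstack(f))
E
```

```text
(no output)
```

View pics/p2.png

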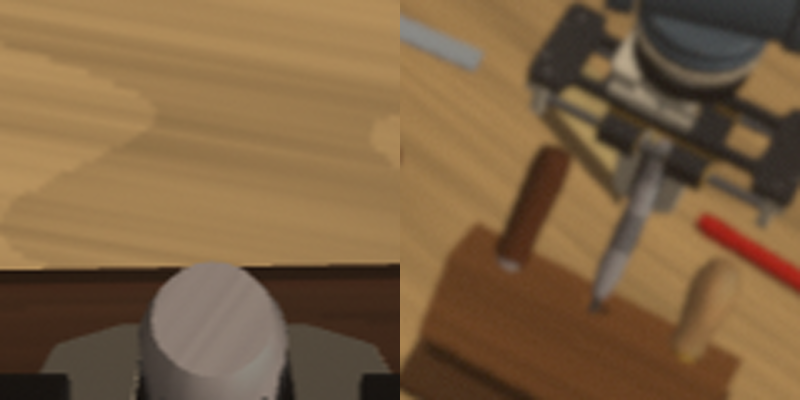

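The punch is gripped with its rod end still in the hole (scene crop shows rod at about 600,300). Now I lever it upright against the hole's rim.

drive_tool(steps=[[0.007, 0.001, 0.0024, 0, 0.1], [0.0135, 0.0023, 0.0048, 0, 0.1], [0.0195, 0.0033, 0.007, 0, 0.1], [0.0254, 0.0044, 0.009, 0, 0.1], [0.0305, 0.0053, 0.0108, 0, 0.1], [0.0356, 0.0061, 0.0122, 0, 0.1], [0.041, 0.007, 0.0133, 0, 0.1], [0.0461, 0.0079, 0.0143, 0, 0.1], [0.0506, 0.0087, 0.0149, 0, 0.1], [0.0551, 0.0094, 0.0152, 0, 0.1], [0.058, 0.01, 0.0153, 0, 0.1], [0.0604, 0.0104, 0.0153, 0, 0.1], [0.0604, 0.0104, 0.0153, 0, 0.1], [0.0604, 0.0104, 0.0153, 0, 0.1]])

```text
time_s: 5.38
eef_pos: [0.5491, 0.295, 0.1824]
tool_rot: [-0.267, 3.129, 0.001]
wrist_force: [-0.9, -0.8, 5.9]
width: 0.189
finger_force: 15.0
```

```bash
cat > look.py <<'E'
from h import *
from plant import ctrl,eyes
import pickle,sys
f=[]
for n in ('wrist','scene'):
    im=eyes.get_image(n);pickle.dump(im,open(n+sys.argv[1]+'.pkl','wb'))
    o=ctrl.observe()['eef_pos']
    if n=='scene':
        x,y=proj(im,o-[0,0,.05])[0].astype(int)-60;x,y=max(0,min(x,520)),max(0,min(y,360)); a=im['frame'][y:y+120,x:x+120]
        print('scene crop origin',x,y)
    else: a=im['frame'][120:440,160:480]
    f.append(cv2.resize(a,(400,400),interpolation=cv2.INTER_CUBIC))
cv2.imwrite(f'pics/p{sys.argv[1]}.png',np.hstack(f))
E
python3 look.py 3
```

```text
scene crop origin 359 264
```

View pics/p3.png

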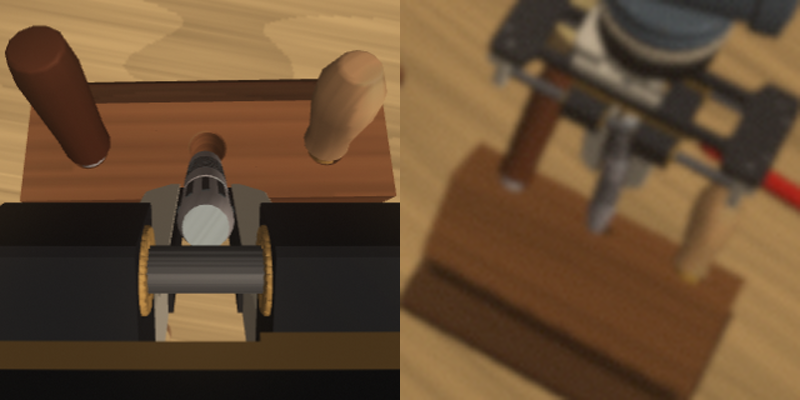

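The wrist crop shows the cap at (326,299) full-image, rod still at the mouth, punch close to upright. Lift it clear and inspect.

drive_tool(steps=[[0, 0, 0.01, 0, 0.1], [0, 0, 0.03, 0, 0.1], [0, 0, 0.06, 0, 0.1], [0, 0, 0.1, 0, 0.1], [0, 0, 0.14, 0, 0.1], [0, 0, 0.14, 0, 0.1], [0.01, -0.04, 0.14, 0, 0.1], [0.015, -0.09, 0.14, 0, 0.1], [0.02, -0.14, 0.14, 0, 0.1], [0.022, -0.19, 0.14, 0, 0.1], [0.022, -0.235, 0.14, 0, 0.1], [0.022, -0.265, 0.14, 0, 0.1], [0.022, -0.275, 0.14, 0, 0.1], [0.022, -0.275, 0.14, 0, 0.1], [0.022, -0.275, 0.14, 0, 0.1], [0.022, -0.275, 0.14, 0, 0.1]], newtons=20)

```text
time_s: 7.48
eef_pos: [0.5707, 0.0207, 0.3216]
tool_rot: [0.269, -3.13, -0.0]
wrist_force: [-0.5, -0.1, -2.5]
width: 0.186
finger_force: 20.0
```

```bash
python3 look.py 4
```

```text
scene crop origin 267 172
```

View pics/p4.png

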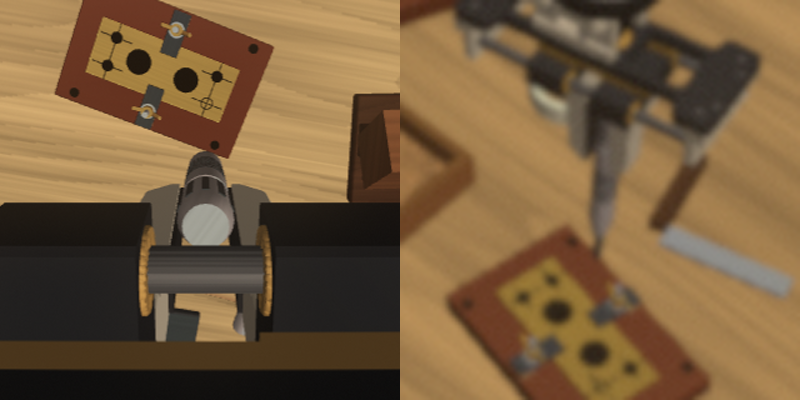

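The wrist crop shows cap at (324,300) and the mark at (324.5,202); the scene shows the tip at about (326,246).

```bash
cat > axis.py <<'E'
from h import *
import pickle
np.set_printoptions(precision=4,suppress=True)
def inplane(im,uv,eef,n):
    e,d=ray(im,[uv]);d=d[0];return e+d*((eef-e)@n)/(d@n)
def report(k,tip,cap,eef,n):
    w,s=[pickle.load(open(a+k+'.pkl','rb')) for a in('wrist','scene')]
    T=inplane(s,tip,eef,n);C=inplane(w,cap,eef,n)
    x=np.array([n[1],-n[0],0]);v=C-T
    print('tip',T,'cap',C,'len',np.linalg.norm(v),'tilt deg',np.degrees(np.arctan2(v@x,v[2])),'tip-eef along',(T-eef)@x,'eef z over tip',eef[2]-T[2],'cap-eef',(C-eef)@x,C[2]-eef[2])
E
python3 - <<'E'
from axis import *
eef=np.array([.5707,.0207,.3216]);n=np.array([-.171,.985,0])
report('4',(326.1-.4,246.1-.4),(324,299.6),eef,n)
w,s=[pickle.load(open(a+'4.pkl','rb')) for a in('wrist','scene')]
print('mark',onplane(w,[(324.4,202)],.026),w['eye'])
c=s['frame'][185:255,295:355]; W=w['frame'][215:335,270:380]
cv2.imwrite('pics/z4.png',np.hstack([cv2.resize(c,(400,467),interpolation=cv2.INTER_CUBIC),cv2.resize(W,(400,467),interpolation=cv2.INTER_CUBIC)]))
E
```

```text
tip [0.5799 0.0223 0.23  ] cap [-0.0933 -0.0946  1.8605] len 1.7678657543489154 tilt deg -22.730628108940046 tip-eef along 0.009305849267038745 eef z over tip 0.09162189433339785 cap-eef -0.6737687142355873 1.5388716424382807
mark [[0.5715 0.0222 0.026 ]] [0.5068 0.0104 0.487 ]
```

View pics/z4.png

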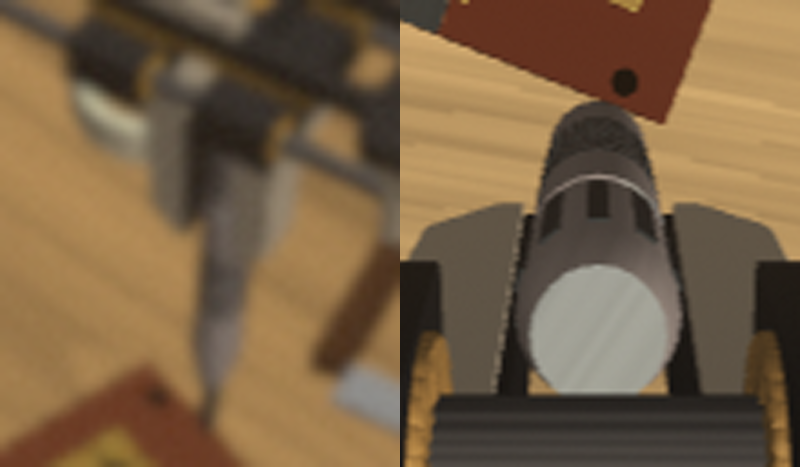

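The zoom shows the rod's end at scene (326,249) and the cap ellipse centre at wrist (325,300.5).

```bash
cat >> axis.py <<'E'
def solve(k,tip,cap,eef,n,L=.155):
    w,s=[pickle.load(open(a+k+'.pkl','rb')) for a in('wrist','scene')]
    T=inplane(s,tip,eef,n); e,d=ray(w,[cap]);d=d[0]; b=d@(e-T);q=(e-T)@(e-T)-L*L
    C=e+d*(-b-np.sqrt(b*b-q)); x=np.array([n[1],-n[0],0]);v=C-T
    print('tip',T,'cap',C,'tilt(+ = cap to +x)',np.degrees(np.arctan2(v@x,v[2])),'lat',v@n,'tip-eef x',(T-eef)@x,'eef over tip',eef[2]-T[2],'cap-eef',(C-eef)@x,(C-eef)[2])
    return T,C
E
python3 - <<'E'
from axis import *
eef=np.array([.5707,.0207,.3216]);n=np.array([-.171,.985,0])
for tip in((326,248),(326,249),(326,250)): solve('4',tip,(325,300.5),eef,n)
w=pickle.load(open('wrist4.pkl','rb'));print(proj(w,eef),w['fx'])
s=pickle.load(open('scene4.pkl','rb'))
for v in range(225,252,3): print(v,s['frame'][v,316:338].astype(int).sum(1)//3)
E
```

```text
tip [0.5784 0.022  0.2188] cap [0.5572 0.0195 0.3723] tilt(+ = cap to +x) -7.9116228794379895 lat 0.0011599279524072852 tip-eef x 0.007810145262810724 eef over tip 0.10284337526618403 cap-eef -0.013524197735047549 0.050676188552088275
tip [0.5783 0.022  0.2145] cap [0.5589 0.0198 0.3683] tilt(+ = cap to +x) -7.230738822211632 lat 0.001174292480849663 tip-eef x 0.007759003300423001 eef over tip 0.10706167972459724 cap-eef -0.011749503152672654 0.04670058852448322
tip [0.5783 0.022  0.2103] cap [0.5607 0.0202 0.3643] tilt(+ = cap to +x) -6.54375865973524 lat 0.0011888097501132722 tip-eef x 0.007707591606266064 eef over tip 0.11130241075042735 cap-eef -0.009955937898058648 0.04268271516950145
[[322.3514 283.6543]] 351.32078028219064
225 [129 131 130 130 131 134 131 122 102  75  62  67  72  79  80  88  96 107
 113 120 120 121]
228 [124 125 126 130 130 130 129 120  96  73  67  74  77  81  82  90 107 119
 120 118 117 116]
231 [126 124 123 123 123 124 122 114  90  74  70  72  78  87  94 105 116 124
 126 127 127 125]
234 [127 127 127 127 125 123 117 104  84  82  88 101 105 111 115 117 123 129
 130 129 129 128]
237 [123 120 121 125 126 125 121 108  88  86  94 102 110 113 116 122 126 126
 125 126 128 127]
240 [ 84  87  96 110 118 121 120 114 102  90  93 103 112 115 119 121 119 121
 124 126 127 125]
243 [ 61  58  56  63  81 100 117 121 114  95  80  91 106 119 124 126 126 126
 124 124 122 123]
246 [ 67  65  63  62  65  69  73  80  78  69  70  93 114 124 125 122 122 123
 125 125 125 126]
249 [ 69  69  69  68  66  69  69  68  66  63  74  94 114 124 129 131 129 129
 126 123 122 122]
```

drive_tool(steps=[[-0.007, -0.001, -0.04, 0, 0.1], [-0.007, -0.001, -0.08, 0, 0.1], [-0.007, -0.001, -0.12, 0, 0.1], [-0.007, -0.001, -0.15, 0, 0.1], [-0.007, -0.001, -0.165, 0, 0.1], [-0.007, -0.001, -0.175, 0, 0.1], [-0.007, -0.001, -0.175, 0, 0.1], [-0.007, -0.001, -0.175, 0, 0.1]], newtons=20)

```text
time_s: 8.57
eef_pos: [0.5642, 0.0188, 0.1477]
tool_rot: [-0.267, 3.129, -0.0]
wrist_force: [-0.2, 0.6, -2.1]
width: 0.182
finger_force: 20.0
```

```bash
python3 - <<'E'
from h import *
from plant import ctrl,eyes
import pickle
for n in('wrist','scene','top'): pickle.dump(eyes.get_image(n),open(n+'5.pkl','wb'))
s=pickle.load(open('scene5.pkl','rb'));w=pickle.load(open('wrist5.pkl','rb'))
c=s['frame'][240:310,295:355]; W=w['frame'][120:320,240:410]
cv2.imwrite('pics/z5.png',np.hstack([cv2.resize(c,(400,467),interpolation=cv2.INTER_CUBIC),cv2.resize(W,(397,467),interpolation=cv2.INTER_CUBIC)]))
E
```

```text
(no output)
```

View pics/z5.png

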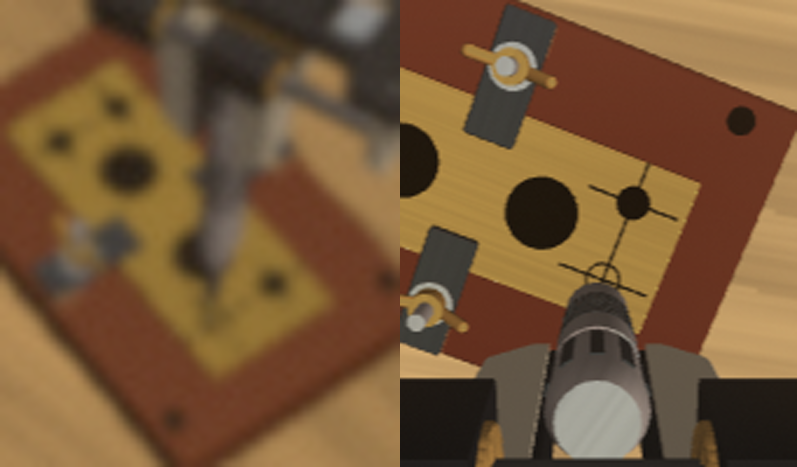

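The scene crop shows the tip at about (326.5,283.5), just over the mark at (326.6,286.8); the wrist view has the ring centre at (326.9,239.1) and the cap at (324.4,300).

```bash
python3 - <<'E'
from axis import *
eef=np.array([.5642,.0188,.1477]);n=np.array([-.171,.985,0])
w,s,t=[pickle.load(open(a+'5.pkl','rb')) for a in('wrist','scene','top')]
print('mark w',onplane(w,[(326.9,239.1)],.026),'mark s',onplane(s,[(326.6,286.8)],.026))
for tip in((326.5,282.5),(326.5,283.5),(326.5,284.5)): solve('5',tip,(324.7,300.3),eef,n)
for v in range(272,290,1): print(v,s['frame'][v,316:340].astype(int).sum(1)//3)
print(proj(w,[[.5713,.0212,.026]]),proj(s,[[.5713,.0212,.026]]))
E
```

```text
mark w [[0.5714 0.0233 0.026 ]] mark s [[0.5701 0.0185 0.026 ]]
tip [0.5729 0.0203 0.0533] cap [0.5471 0.0169 0.2061] tilt(+ = cap to +x) -9.623666904465294 lat 0.0010790566040958555 tip-eef x 0.008794035783953038 eef over tip 0.09444317430269017 cap-eef -0.017117424568825444 0.05837067492556225
tip [0.5728 0.0203 0.0481] cap [0.5493 0.0173 0.2013] tilt(+ = cap to +x) -8.79560991420667 lat 0.0010874066150238304 tip-eef x 0.008724391801242076 eef over tip 0.09958599667246065 cap-eef -0.014975944621457328 0.05358649060022902
tip [0.5727 0.0203 0.0429] cap [0.5514 0.0177 0.1964] tilt(+ = cap to +x) -7.959382644060483 lat 0.0010958597195970937 tip-eef x 0.008654342581833802 eef over tip 0.10475894133743752 cap-eef -0.012808024831580984 0.04874323820832485
272 [107 107 109 109 107 106 105 103  92  80  82  87  96 102 105 105 101  89
  80  72  69  68  68  67]
273 [107 106 109 109 109 106 102  95  85  77  84  93 102 109 111 109 105 100
  91  80  72  69  68  69]
274 [105 108 107 109 104 101  89  79  72  71  83  97 106 111 111 111 108 103
  99  89  78  73  69  69]
275 [ 97 106 104 108 101  87 
[... 859 characters left out ...]
 105 101  89
  73  59  58  70  87 100]
284 [ 76  90 100 104 106 106 103  99  90  82  74  80  95 103 102 100 100  96
  88  81  80  84  93 100]
285 [ 71  82  95 103 106 105 104  97  90  80  80  84  94 100  97  97 100 102
 101  97  96  97  98 103]
286 [ 70  74  84  97 103 104 104 101  93  83  81  84  87  94  97  98 101 105
 104 104 101 100 102 102]
287 [ 70  71  77  85  96 103 105 102  94  86  83  83  85  88  97 102 106 106
 105 104 104 104 102  99]
288 [ 69  71  68  76  86  96 102 101  94  86  82  84  87  93  98 105 106 106
 106 106 105 100  96  92]
289 [ 68  69  70  71  77  90  95  99  96  90  84  88  93  97 101 104 105 107
 105 104 101  93  86  78]
[[324.4413 238.5421]] [[327.0572 287.6564]]
```

drive_tool(steps=[[-0.001, 0.0015, -0.008, 0, 0.1], [-0.001, 0.0015, -0.012, 0, 0.1], [-0.001, 0.0015, -0.015, 0, 0.1], [-0.001, 0.0015, -0.018, 0, 0.1], [-0.001, 0.0015, -0.018, 0, 0.1]], newtons=20)

```text
time_s: 9.35
eef_pos: [0.5632, 0.0203, 0.1294]
tool_rot: [-0.267, 3.129, -0.0]
wrist_force: [-1.1, 0.6, 9.0]
width: 0.189
finger_force: 20.0
```

drive_tool(steps=[[0, 0, 0.001, 0, 0.1], [0, 0, 0.002, 0, 0.1], [0.003, 0.0005, 0.0024, 0, 0.1], [0.006, 0.001, 0.0027, 0, 0.1], [0.009, 0.0015, 0.003, 0, 0.1], [0.012, 0.002, 0.0032, 0, 0.1], [0.0145, 0.0025, 0.0033, 0, 0.1], [0.0163, 0.0028, 0.0033, 0, 0.1], [0.0163, 0.0028, 0.0033, 0, 0.1]], newtons=12)

```text
time_s: 10.48
eef_pos: [0.5792, 0.0231, 0.1322]
tool_rot: [-0.267, 3.13, -0.0]
wrist_force: [-1.1, 0.4, 5.5]
width: 0.185
finger_force: 11.7
```

```bash
python3 - <<'E'
from axis import *
from plant import ctrl,eyes
for n in('wrist','scene'): pickle.dump(eyes.get_image(n),open(n+'6.pkl','wb'))
eef=ctrl.observe()['eef_pos'];print(eef,ctrl.observe()['wrist_force'])
w,s=[pickle.load(open(a+'6.pkl','rb')) for a in('wrist','scene')]
for k in('4','5','6'):
    W=pickle.load(open('wrist'+k+'.pkl','rb'))['frame'];hsv=cv2.cvtColor(W,cv2.COLOR_BGR2HSV)
    m=((hsv[...,1]<35)&(hsv[...,2]>140)).astype(np.uint8); m[:240]=0;m[335:]=0;m[:,:295]=0;m[:,355:]=0
    c,_=cv2.findContours(m,0,2);c=max(c,key=cv2.contourArea);print(k,cv2.contourArea(c),cv2.boundingRect(c),cv2.fitEllipse(c))
for v in range(276,294): print(v,s['frame'][v,314:342].astype(int).sum(1)//3)
E
```

```text
[0.5791 0.0231 0.1322] [-1.2746  0.4555  5.4652]
4 954.5 (306, 283, 38, 33) ((324.42352294921875, 300.6348876953125), (34.593162536621094, 36.71321105957031), 86.26753234863281)
5 963.5 (306, 283, 38, 33) ((324.3758850097656, 300.5218200683594), (34.66006088256836, 36.92017364501953), 86.07688903808594)
6 786.0 (306, 290, 38, 26) ((324.1352844238281, 305.8875427246094), (32.80856704711914, 36.92945861816406), 87.5042724609375)
276 [ 68  78  91 101 107 104  93  75  55  46  51  60  67  73  80  90 100 103
 107 107 105 102  98  89  77  71  70  70]
277 [ 74  84  94 102 106 100  89  65  46  44  49  66  79  85  96 101 105 107
 106 105 106 105 105  97  87  76  71  69]
278 [ 87  95 103 105 104 102  86  60  42  44  55  70  81  93 102 106 108 107
 105 103 105 104 103 101  95  81  73  69]
279 [ 94 102 104 107 105 103  88  67  46  43  55  68  85  94 104 109 111 108
 103 101  99  98  99 100  97  87  79  72]
280 [ 94 102 106 109 105 106  96  82  65  52  58  70  81  96 105 108 109 107
 102  98  89  81  83  88  95  92  88  80]
281 [ 85  96 101 105 105 107 100  95  81  70  66  74  84  95 101 108 108 1
[... 772 characters left out ...]
 72  68  71  76  84  97 103 101  95  83  77  80  85  92 100 103
 106 106 105 106 103 101  97  90  84  76]
289 [ 71  69  69  68  70  71  77  88  98 101  97  90  86  89  92  98 102 105
 105 106 105 103 101  94  85  78  76  73]
290 [ 69  69  69  70  70  69  72  79  85  91  96  97  96  96  98  98 101 102
 105 104 102  98  94  84  73  71  71  68]
291 [ 70  70  71  69  70  69  71  72  77  86  96 103 104 101 104 102  99 101
 104 101  93  89  81  76  70  69  68  69]
292 [ 68  70  70  70  69  70  69  70  69  80  94 103 106 105 103 102  97  98
  97  93  83  74  73  72  69  69  69  70]
293 [ 71  69  68  68  69  71  71  68  69  73  85  96 102 104 105 103  97  91
  85  81  76  71  68  68  70  71  69  70]
```

```bash
python3 - <<'E'
from axis import *
eef=np.array([.5791,.0231,.1322]);n=np.array([-.171,.985,0])
solve('6',(327,287.5),(324.2,307.5),eef,n,.1535)
# known-height alternative: tip on plate at z=.026
s=pickle.load(open('scene6.pkl','rb'));print(onplane(s,[(327,287.5),(326.6,286.8)],.026))
w,s=[pickle.load(open(a+'6.pkl','rb'))['frame'] for a in('wrist','scene')]
cv2.imwrite('pics/z6.png',np.hstack([cv2.resize(s[250:310,300:355],(400,436),interpolation=cv2.INTER_CUBIC),cv2.resize(w[170:320,256:394],(400,436),interpolation=cv2.INTER_CUBIC)]))
E
```

```text
tip [0.5724 0.0219 0.0289] cap [0.5685 0.0222 0.1824] tilt(+ = cap to +x) -1.4161359807936504 lat 0.0009025892662006624 tip-eef x -0.0068093762916299405 eef over tip 0.1032662499140459 cap-eef -0.010602865938332822 0.05018418718205794
[[0.571  0.0208 0.026 ]
 [0.5701 0.0185 0.026 ]]
```

View pics/z6.png

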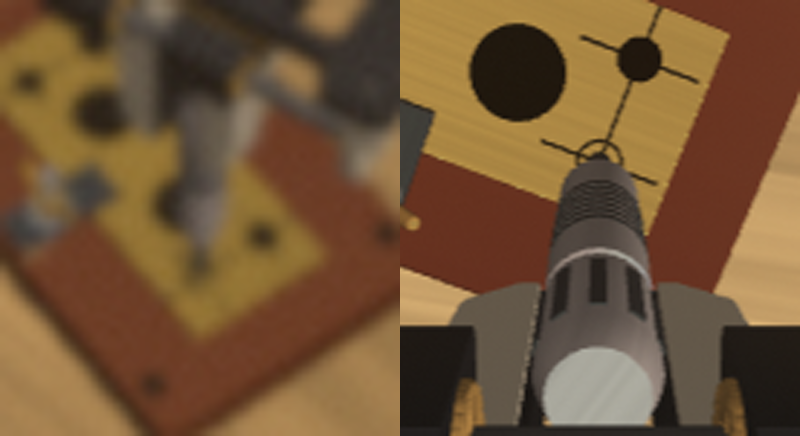

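The last view shows the tip inside the scribed ring (ring centre about 600,155 in the crop, tip beside it) and the punch upright to about 1.5°. Tighten the grip and press.

drive_tool(steps=[[0, 0, 0, 0, 0.1], [0, 0, 0, 0, 0.1], [0, 0, -0.001, 0, 0.1], [0, 0, -0.002, 0, 0.1], [0, 0, -0.003, 0, 0.1], [0, 0, -0.003, 0, 0.1]], newtons=40)

```text
time_s: 11.32
eef_pos: [0.5792, 0.0231, 0.1295]
tool_rot: [-0.267, 3.13, -0.0]
wrist_force: [-1.5, 0.2, 9.3]
width: 0.177
finger_force: 39.2
```

```bash
cat > cap.py <<'E'
from axis import *
from plant import ctrl,eyes
W=eyes.get_image('wrist')['frame'];hsv=cv2.cvtColor(W,cv2.COLOR_BGR2HSV)
m=((hsv[...,1]<35)&(hsv[...,2]>140)).astype(np.uint8); m[:240]=0;m[335:]=0;m[:,:295]=0;m[:,355:]=0
c,_=cv2.findContours(m,0,2);c=max(c,key=cv2.contourArea);print('cap box',cv2.boundingRect(c))
s=eyes.get_image('scene')['frame']
for v in range(280,292,2): print(v,s[v,314:342].astype(int).sum(1)//3)
E
python3 cap.py
```

```text
cap box (306, 290, 38, 26)
280 [ 96 102 104 105 106 104  97  80  63  55  57  68  83  97 104 109 109 107
 104  97  89  82  83  89  96  91  87  81]
282 [ 76  86  96 102 105 105 105 101  97  90  86  83  86  94 103 107 107 107
 102  88  71  52  47  63  86  99 102  99]
284 [ 70  71  77  89  99 105 106 106 102  98  93  87  81  84  92 100 102  98
 100  95  89  82  80  84  93 101 104 104]
286 [ 69  70  69  75  83  96 104 106 104 102  94  80  69  65  75  87  95  98
 102 105 106 103 102 104 101 103 101  96]
288 [ 70  70  70  70  68  74  85  97 103 103  96  85  77  78  84  92 101 103
 106 106 105 106 105 102  98  92  85  76]
290 [ 69  69  71  70  67  68  71  80  85  93  97  98  95  97 100  99 102 105
 105 105 103  99  91  85  76  71  70  70]
```

drive_tool(steps=[[0, 0, -0.001, 0, 0.1], [0, 0, -0.002, 0, 0.1], [0, 0, -0.003, 0, 0.1], [0, 0, -0.0045, 0, 0.1], [0, 0, -0.0055, 0, 0.1], [0, 0, -0.0055, 0, 0.1], [0, 0, -0.0055, 0, 0.1]], newtons=40)

```text
time_s: 12.3
eef_pos: [0.5797, 0.0231, 0.1249]
tool_rot: [-0.267, 3.128, -0.0]
wrist_force: [-2.4, 1.4, 15.6]
width: 0.178
finger_force: 39.1
```

```bash
python3 cap.py | head -1
```

```text
cap box (306, 290, 38, 26)
```

drive_tool(steps=[[0, 0, -0.001, 0, 0.1], [0, 0, -0.001, 0, 0.1]], newtons=50)

```text
time_s: 12.65
eef_pos: [0.5798, 0.0231, 0.124]
tool_rot: [-0.267, 3.128, -0.0]
wrist_force: [-2.7, -0.3, 16.2]
width: 0.175
finger_force: 48.9
```

drive_tool(steps=[[0, 0, 0.001, 0, 0.1], [0, 0, 0.001, 0, 0.1]], newtons=50)

```text
time_s: 12.9
eef_pos: [0.5797, 0.0231, 0.125]
tool_rot: [-0.267, 3.128, -0.0]
wrist_force: [-2.8, 0.4, 16.1]
width: 0.17
finger_force: 48.9
```

```bash
python3 cap.py
```

```text
cap box (305, 290, 39, 26)
280 [ 94 102 106 106 107 103  96  79  64  53  59  69  84  95 104 108 108 105
 103  97  87  81  82  88  93  94  89  81]
282 [ 75  86  96 102 106 106 106 103  97  89  82  81  87  97 104 109 110 108
 100  88  69  51  49  64  86  98 103  98]
284 [ 69  70  77  89 100 104 104 106 104  98  87  82  80  89  99 103 104  99
  98  96  88  80  79  83  92 101 103 104]
286 [ 70  69  71  75  84  96 103 104 103 102  93  79  68  67  77  89  93  97
 101 105 104 104 102 102 102 103 101  95]
288 [ 68  73  71  69  71  75  86  99 104 100  95  84  76  80  84  93  99 105
 105 106 105 106 104 101  96  91  85  77]
290 [ 68  70  71  70  70  68  70  79  85  92  97  97  96  96 100 100 103 104
 106 105 103  99  92  81  76  72  69  70]
```

drive_tool(steps=[[0, 0, 0, 0, 0.1], [0, 0, 0, 0, 0.1]], newtons=50)

```text
time_s: 13.25
eef_pos: [0.5797, 0.0231, 0.1249]
tool_rot: [-0.267, 3.128, -0.0]
wrist_force: [-2.2, -0.2, 15.7]
width: 0.17
finger_force: 48.9
```

drive_tool(steps=[[0, 0, 0.002, 0, 0.1], [0, 0, 0.002, 0, 0.1]], newtons=50)

```text
time_s: 13.5
eef_pos: [0.5796, 0.0231, 0.1267]
tool_rot: [-0.267, 3.128, -0.0]
wrist_force: [-1.5, -0.8, 13.5]
width: 0.174
finger_force: 49.0
```

drive_tool(steps=[[0, 0, -0.002, 0, 0.1], [0, 0, -0.003, 0, 0.1], [0, 0, -0.004, 0, 0.1], [0, 0, -0.005, 0, 0.1], [0, 0, -0.005, 0, 0.1]], newtons=60)

```text
time_s: 14.12
eef_pos: [0.5806, 0.0231, 0.1233]
tool_rot: [-0.267, 3.126, -0.001]
wrist_force: [-3.8, 0.9, 26.3]
width: 0.167
finger_force: 58.6
```

```bash
python3 cap.py
```

```text
cap box (305, 291, 38, 25)
280 [ 93 103 105 106 106 105  96  80  62  54  61  72  84  94 102 107 108 106
 104  97  88  83  83  90  94  93  88  79]
282 [ 74  87  96 103 103 106 105 103  97  90  82  82  88  99 108 109 108 107
 100  89  68  51  46  64  88 100 100  99]
284 [ 68  70  77  90 100 105 106 105 103  98  90  84  85  92 101 105 103 100
 100  94  89  82  79  81  94  99 103 105]
286 [ 69  68  69  75  84  97 103 106 106 102  92  80  72  71  80  89  96  99
 101 105 104 104 103 102 102 101 102  97]
288 [ 70  69  68  70  69  75  86  97 102 101  94  85  79  81  85  91 100 106
 106 106 104 104 104 101  96  91  82  76]
290 [ 70  69  68  71  70  70  73  78  86  92  96  97  95  97  97  99 102 103
 105 104 103 100  93  82  75  72  72  69]
```

Force far above the spring's peak means the rod is at its hard stop, so it has snapped in the ring. Lift and carry to the tray.

drive_tool(steps=[[0, 0, 0.01, 0, 0.1], [0, 0, 0.03, 0, 0.1], [0, 0, 0.07, 0, 0.1], [0, 0, 0.11, 0, 0.1], [0.005, -0.03, 0.14, -0.04, 0.1], [0.015, -0.07, 0.16, -0.08, 0.1], [0.025, -0.11, 0.18, -0.12, 0.1], [0.035, -0.155, 0.18, -0.17, 0.1], [0.045, -0.2, 0.18, -0.17, 0.1], [0.055, -0.245, 0.18, -0.17, 0.1], [0.065, -0.285, 0.18, -0.17, 0.1], [0.075, -0.32, 0.18, -0.17, 0.1], [0.081, -0.341, 0.18, -0.17, 0.1], [0.081, -0.341, 0.18, -0.17, 0.1], [0.081, -0.341, 0.18, -0.17, 0.1]], newtons=40)

```text
time_s: 16.1
eef_pos: [0.6599, -0.317, 0.3]
tool_rot: [0.001, -3.141, -0.001]
wrist_force: [0.5, 0.4, -1.3]
width: 0.165
finger_force: 38.2
```

```bash
cat > st.py <<'E'
from axis import *
from plant import ctrl,eyes
import sys
k=sys.argv[1]
for n in('wrist','scene','top'): pickle.dump(eyes.get_image(n),open(n+k+'.pkl','wb'))
o=ctrl.observe();print(o['time_s'],o['eef_pos'],o['tool_rot'],o['wrist_force'])
w,s,t=[pickle.load(open(n+k+'.pkl','rb')) for n in('wrist','scene','top')]
hsv=cv2.cvtColor(w['frame'],cv2.COLOR_BGR2HSV)
m=((hsv[...,1]<35)&(hsv[...,2]>140)).astype(np.uint8); m[335:]=0;m[:,:295]=0;m[:,355:]=0;m[:200]=0
c,_=cv2.findContours(m,0,2);c=max(c,key=cv2.contourArea);print('cap box',cv2.boundingRect(c))
E
python3 st.py 7
python3 - <<'E'
from axis import *
t=pickle.load(open('top.pkl','rb'));h=cv2.cvtColor(t['frame'],cv2.COLOR_BGR2HSV)
# tray wall (darker, more saturated) vs cork
g=t['frame'][:,:,2].astype(int)
print('row240',[(i,g[240,i]) for i in range(380,400)],[(i,g[240,i]) for i in range(448,468)])
print('col424',[(i,g[i,424]) for i in range(196,214)],[(i,g[i,424]) for i in range(270,288)])
E
```

```text
16.25 [ 0.66   -0.3169  0.3008] [-0.0017  3.1415  0.0001] [-0.433  -0.5634 -1.1908]
cap box (306, 288, 37, 28)
row240 [(380, np.int64(161)), (381, np.int64(161)), (382, np.int64(162)), (383, np.int64(164)), (384, np.int64(161)), (385, np.int64(163)), (386, np.int64(145)), (387, np.int64(115)), (388, np.int64(116)), (389, np.int64(120)), (390, np.int64(120)), (391, np.int64(129)), (392, np.int64(137)), (393, np.int64(142)), (394, np.int64(149)), (395, np.int64(145)), (396, np.int64(148)), (397, np.int64(146)), (398, np.int64(147)), (399, np.int64(148))] [(448, np.int64(149)), (449, np.int64(156)), (450, np.int64(162)), (451, np.int64(157)), (452, np.int64(141)), (453, np.int64(142)), (454, np.int64(138)), (455, np.int64(110)), (456, np.int64(111)), (457, np.int64(112)), (458, np.int64(118)), (459, np.int64(115)), (460, np.int64(131)), (461, np.int64(151)), (462, np.int64(165)), (463, np.int64(163)), (464, np.int64(163)), (465, np.int64(164)), (466, np.int64(165)), (467, np.int64(164))]
col424 [(196, np.int64(161)), (197, np.int64(160)), (198, np.int64(154)), (199, np.int64(156)), (200, np.int64(157)), (201, np.int64(131)), (202, np.int64(119)), (203, np.int64(119)), (204, np.int64(107)), (205, np.int64(80)), (206, np.int64(88)), (207, np.int64(131)), (208, np.int64(153)), (209, np.int64(150)), (210, np.int64(136)), (211, np.int64(139)), (212, np.int64(144)), (213, np.int64(144))] [(270, np.int64(156)), (271, np.int64(155)), (272, np.int64(144)), (273, np.int64(141)), (274, np.int64(144)), (275, np.int64(143)), (276, np.int64(133)), (277, np.int64(120)), (278, np.int64(119)), (279, np.int64(115)), (280, np.int64(97)), (281, np.int64(101)), (282, np.int64(144)), (283, np.int64(163)), (284, np.int64(166)), (285, np.int64(165)), (286, np.int64(166)), (287, np.int64(166))]
```

drive_tool(steps=[[0, 0, -0.04, 0, 0.1], [0, 0, -0.08, 0, 0.1], [0, 0, -0.12, 0, 0.1], [0, 0, -0.155, 0, 0.1], [0, 0, -0.17, 0, 0.1], [0, 0, -0.178, 0, 0.1], [0, 0, -0.182, 0, 0.1], [0, 0, -0.184, 0, 0.1], [0, 0, -0.184, 0, 0.1]], newtons=25)

```text
time_s: 17.38
eef_pos: [0.6605, -0.3182, 0.1178]
tool_rot: [-0.0, 3.14, -0.001]
wrist_force: [1.3, 1.2, 2.2]
width: 0.176
finger_force: 24.0
```

drive_tool(steps=[[-0.004, 0, -0.001, 0, 0.1], [-0.0109, 0, -0.002, 0, 0.1], [-0.0165, 0, -0.0027, 0, 0.1], [-0.0218, 0, -0.0034, 0, 0.1], [-0.027, 0, -0.0045, 0, 0.1], [-0.0325, 0, -0.0058, 0, 0.1], [-0.0375, 0, -0.0073, 0, 0.1], [-0.0429, 0, -0.0091, 0, 0.1], [-0.05, 0, -0.0119, 0, 0.1], [-0.057, 0, -0.0147, 0, 0.1], [-0.0635, 0, -0.0185, 0, 0.1], [-0.0702, 0, -0.0225, 0, 0.1], [-0.0702, 0, -0.0225, 0, 0.1]], newtons=12)

```text
time_s: 19.0
eef_pos: [0.5892, -0.3179, 0.0937]
tool_rot: [-0.0, -3.141, -0.001]
wrist_force: [0.0, -0.5, 0.0]
width: 0.105
finger_force: 0.0
```

```bash
python3 st.py 8; python3 - <<'E'
from axis import *
# expected px for tip at start P and for punch leaning 34deg
s,t,w=[pickle.load(open(n+'8.pkl','rb')) for n in('scene','top','wrist')]
P=np.array([.652,-.318,.013]);a=np.array([-.559,0,.829])
print('scene exp tip, cone end, cap',proj(s,[P,P+.048*a,P+.155*a]));print('wrist exp cap',proj(w,[P+.155*a]))
# actual: steel (low saturation) pixels in tray area of scene vs initial scene
s0=pickle.load(open('scene.pkl','rb'))['frame'];d=cv2.absdiff(s['frame'],s0).max(2)
x,y=proj(s,P)[0].astype(int)
for v in range(y-10,y+6,2): print(v,x-12,d[v,x-12:x+13])
E
```

```text
19.15 [ 0.59   -0.318   0.0942] [-0.0003  3.1412 -0.0003] [0.2249 0.0299 0.4603]
cap box (324, 226, 14, 54)
scene exp tip, cone end, cap [[222.4407 240.9252]
 [227.3801 227.2183]
 [238.8574 195.3431]]
wrist exp cap [[321.1352 270.2007]]
230 210 [ 9  9  5  9  7  9  7  6 11  6  8  7  8  8  8  6  9  7  9  4  7 18 39 63
 72]
232 210 [ 9  8  7  6  6  7  6  6  8  9  9  8  7  8  6  8  8  6  5 21 34 44 42 38
 43]
234 210 [ 7  6  6  7  7  8  7  8  6  7  5  8  9  7  7  5  7 18 35 45 37 25 16  8
  6]
236 210 [ 7  9  7  6  6  7  7  8  5  7  7  8  7  5  5 23 35 40 30 16  5  3  8  6
  7]
238 210 [ 5  8  8  6  7  8  7  7  8  7  8  7  5  3  3  9 12  5  4  7  8  8  7  7
  9]
240 210 [6 7 8 8 7 7 9 8 7 8 7 6 7 5 7 3 6 6 5 7 5 6 6 6 7]
242 210 [6 5 6 8 7 7 6 8 8 9 7 8 8 8 9 7 7 8 8 7 8 6 6 8 9]
244 210 [5 3 7 6 4 7 6 7 7 8 8 9 8 6 9 8 7 7 8 9 9 9 8 9 7]
```

```bash
python3 - <<'E'
from axis import *
for n in('scene','top'):
    a=pickle.load(open(n+'.pkl','rb'));b=pickle.load(open(n+'8.pkl','rb'))
    d=cv2.absdiff(a['frame'],b['frame']).max(2);m=(d>22).astype(np.uint8)
    c,_=cv2.findContours(m,0,2)
    for q in c:
        if cv2.contourArea(q)>25:
            r=cv2.minAreaRect(q);print(n,cv2.contourArea(q),np.round(r[0]),np.round(r[1]),round(r[2]))
    x=cv2.cvtColor(b['frame'],cv2.COLOR_BGR2HSV)
    P=proj(b,[.577,-.318,.011])[0].astype(int);print(P)
    h=x[P[1]-50:P[1]+50:4,P[0]-50:P[0]+50:3,1]
    print('\n'.join(''.join('#' if v<70 else '+' if v<95 else '.' for v in r) for r in h))
w=pickle.load(open('wrist8.pkl','rb'));x=cv2.cvtColor(w['frame'],cv2.COLOR_BGR2HSV)
h=x[0:480:12,0:640:7,1];print('\n'.join(''.join('#' if v<60 else '+' if v<90 else '.' for v in r) for r in h))
E
```

```text
scene 308.0 [425. 315.] [10. 41.] 24
scene 218.0 [245. 222.] [ 6. 49.] 54
scene 2347.5 [479. 160.] [58. 75.] 68
scene 40.5 [447. 117.] [12.  6.] 45
scene 20158.0 [559. 140.] [279. 160.] 90
scene 20971.0 [328. 122.] [182. 269.] 49
[241 226]
...+####++.....#..................
...+##..+####..#+.................
......+...+##..+++................
........#+..#####..+.+............
...........+..##++.####...........
...........##..+#######+..........
..............#########+..........
.............+##+####+............
.............++##+##...##.........
...............+.#+..###+.........
....................###...........
..................###.............
................###...............
..............+##+................
..............#+..................
..................................
..................................
..................................
..................................
..................................
..................................
..................................
..................................
....####+.........................
..#######+..........
[... 4204 characters left out ...]
+......+#####################................++++
++++++..................................................................................++++
++++++..................................................................................++++
########+####++###+########################################################++#+++++####+####
################+###++####################################################+##+#+#+##+#######
############################################################################################
############################################################################################
#####################++++++###+#############################################################
```

```bash
python3 - <<'E'
from axis import *
a=pickle.load(open('scene.pkl','rb'));b=pickle.load(open('scene8.pkl','rb'));w=pickle.load(open('wrist8.pkl','rb'))
d=cv2.absdiff(a['frame'],b['frame']).max(2);m=(d>22).astype(np.uint8)
for q in cv2.findContours(m,0,1)[0]:
    r=cv2.minAreaRect(q)
    if abs(r[0][0]-245)<4 and abs(r[0][1]-222)<4:
        p=q[:,0].astype(float);e=p[[p[:,0].argmin(),p[:,0].argmax()]];P=onplane(b,e,.02);print(e,P,np.linalg.norm(P[0]-P[1]))
x=cv2.cvtColor(w['frame'],cv2.COLOR_BGR2HSV)[...,1]
c=(x<60).astype(np.uint8);c[:,:290]=0;c[:,360:]=0;r=np.where(c[:285].sum(1)>5)[0];print(r.min(),r.max())
u=[(np.where(c[v])[0].mean(),v) for v in(r.min()+1,200,260)];print(u,onplane(w,u,.02))
E
```

```text
[[225. 236.]
 [265. 210.]] [[ 0.6377 -0.3213  0.02  ]
 [ 0.4896 -0.3058  0.02  ]] 0.14893789829653378
92 284
[(np.float64(330.0), np.int64(93)), (np.float64(327.0), 200), (np.float64(325.5), 260)] [[ 0.4885 -0.3132  0.02  ]
 [ 0.5571 -0.3149  0.02  ]
 [ 0.6    -0.3158  0.02  ]]
```

The punch lies flat in the tray, from (0.638,-0.321) to (0.489,-0.310), length about 0.15 m, inside the walls. It slipped from the fingers during lowering. I'll retreat, re-check that it is still and hand in.

drive_tool(steps=[[0, 0, 0.04, 0, 0.4], [0, 0, 0.08, 0, 0.4], [0, 0, 0.12, 0, 0.4], [0, 0, 0.12, 0, 0.4], [0, 0, 0.12, 0, 0.4], [0, 0, 0.12, 0, 0.4]])

```text
time_s: 19.9
eef_pos: [0.5893, -0.3176, 0.2125]
tool_rot: [0.0, -3.14, -0.002]
wrist_force: [-0.5, 0.4, -0.6]
width: 0.399
finger_force: 0.0
```

```bash
python3 - <<'E'
from axis import *
from plant import ctrl,eyes
a=pickle.load(open('scene.pkl','rb'));b=eyes.get_image('scene')
d=cv2.absdiff(a['frame'],b['frame']).max(2);m=(d>22).astype(np.uint8)
for q in cv2.findContours(m,0,1)[0]:
    r=cv2.minAreaRect(q)
    if cv2.contourArea(q)>25:print(r)
    if abs(r[0][0]-245)<5 and abs(r[0][1]-222)<5:
        p=q[:,0].astype(float);e=p[[p[:,0].argmin(),p[:,0].argmax()]];print(e,onplane(b,e,.02))
print(ctrl.observe()['finger_force'],ctrl.hand_in())
E
```

```text
((425.11212158203125, 315.0902099609375), (9.498652458190918, 40.299434661865234), 24.775142669677734)
((244.6999969482422, 222.1000213623047), (6.200000762939453, 49.40000915527344), 53.13010025024414)
[[225. 236.]
 [265. 210.]] [[ 0.6377 -0.3213  0.02  ]
 [ 0.4896 -0.3058  0.02  ]]
((487.54339599609375, 157.1171875), (55.32404327392578, 65.3533935546875), 57.17145919799805)
((447.50006103515625, 117.50001525878906), (12.727920532226562, 5.656853675842285), 45.0)
((552.5, 139.0), (278.0, 173.0), 90.0)
((328.5652770996094, 83.75003051757812), (164.53614807128906, 301.0858154296875), 78.08232116699219)
the job is handed in; nothing more can be done
0.0 None
```

The job is handed in, verdict unknown: the punch lies flat and still in the tray, but it slipped from the fingers while I was tilting it down, so it was not laid gently; the snap in the scribed ring is inferred from the press force (about 28 N, well over the spring's 14.5 N peak), not observed directly.

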